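# Set the magneto bench up for a spark test

## Robot

A 6-joint arm with a two-finger parallel gripper is mounted at the origin on the work surface. World frame = base frame: x ahead of the robot, y to its left, z up, the work surface at z = 0. Lengths are in m, angles in rad, forces in N, time in s.
With the tool pointing down it reaches from about 0.3 to 0.95 m from the base axis. Payload 3.1 kg.
Tool frame: the origin (TCP) lies between the finger pads; the fingertips stand 11 mm ahead of it and the grasp point (between the pads) lies 8 mm behind it; z points along the fingers, y is the line along which they close (so a half turn about z gives the same grasp; the last joint's range is limited). The gripper opens to 85 mm and grips with 20 to 120 N. Pads are 22 mm wide; open, the fingers measure 114 mm over their backs; the gripper's body (76 mm by 85 mm) begins 54 mm behind the grasp point. The pads swing forward as they close: fully open they stand 13 mm farther back than shut.
Start: joints at [1.241, 0.308, 1.634, -0, 1.2, -0.07], TCP at [0.161, 0.604, 0.242] pointing down, gripper open.
Joint ranges: [-3.06, 3.06], [-0.79, 1.96], [0.05, 2.63], [-1.19, 4.34], [0.05, 2.64], [-2.94, 2.94]. Speed limits (rad/s): [2.79, 2.79, 3.14, 3.14, 3.14, 3.14].

## Interface

Orientations are given as a rotation vector (axis times angle).
In Python, from station import * gives the robot as it stands.
- The arm moves only by the tool send_rows, never from a script. Its argument "targets" is a list of rows, each a list of 3 entries, a list of its own where there are three numbers: the turn, a rotation vector about the tool's x, y, z as a fraction of full scale, then the shift along the tool's x, y, z as a fraction of full scale, then the opening, from 0 (shut) to 1 (fully open). In form: [[[ax, ay, az], [x, y, z], jaw], ...]. A call has 1 to 20 rows; each row shifts and turns the commanded pose from where the row before left it, along the tool's axes as they then stand; what a row does not reach is not made up. Full scale, the value 1, is 0.04 m for a shift and 6 degrees for a turn. A row lasts 1/12 s, in which the tool goes at most 41.7 mm and 7.16 degrees, less where a joint would pass 70% of its speed; a pose out of reach is approached as far as the arm can. A call with a number of a shift or a turn outside -1 to 1 is refused whole. A call with a gripper value outside its range is refused whole. The fingers move at their own pace and stop on an object; "newtons" is the grip in N (left out, the last holds). Time passes only in rows, so rows that do not move let the fingers close. It gives the time, the measured TCP pose, the force, the opening and the grip force at its end, in the units of the state.
- state(): the state, without advancing time (a new reading comes with each control period).
- camera(name): name is "side" or "top"; returns a dict with "frame" (480x640x3 uint8, red, green, blue), "mtx" (3x3 intrinsics, pixels), "camera_from_world" (4x4, takes a point from world to camera coordinates). Camera axes: x right, y down, z forward; pixel columns grow to the right and rows downward; lengths in m; the calibration is good to about 2 mm. A picture is of the moment at which its call begins. There is no depth.
- job_done(): hands the job in; it is judged then, once.
Trained networks look in the newest picture that a camera, given by its name, has taken for a name from the list of things; names that differ only in an ending like _2 or _b are one class to them, and where a whole thing is asked for, a point or a joint stands for the part that bears it (a point fixed in the world has none). Each returns a list of dicts, best first, with "score" (0 to 1); they miss things now and then, are a little off and sometimes report something else, mostly with a low value. They report only what shows in the picture. A call takes as long as a camera call. They do not tell look-alikes from the thing itself.
- masks_of(camera, query): "region" (480x640 bool, what is visible of it) and "rect" ([centre column, centre row, width, height] in pixels, round what is visible of it).
- spot_point(camera, query): "point" ([row, column] in pixels: a listed point, or the origin of a listed thing).
The state is a dict: "t": time; "joint_pos": joint angles; "joint_vel": joint speeds; "tau": joint torques, N m; "ee_pos": TCP position; "eef_rot": TCP orientation; "force": force on the tool from outside, world axes, zero at the start; "ft_torque": the same for the moment, N m; "width": opening from 0.0 (shut) to 1.0 (fully open); "finger_force": force on a finger pad.
Only numpy, scipy, OpenCV 4.12 (cv2) and the standard library are available. Lean on these libraries where they do the work, as an engineer would, in place of code of your own. Each camera call takes 0.05 s, during which the arm holds its last target. There are 200 camera calls.

## Task

Set this bench up for a spark test: stand the green glass insulator upright on the spark board midway between the two brass posts, gently because it is glass, and set the copper spark gap bracket on top of it, centred, with its two arms pointing at the two posts. On the cast-iron test stand, drop the black rubber drive coupling over the spindle so that it sits flat on the drive flange, and stand the steel timing pointer squarely in the middle of the bright pad at the end away from the crank, its tip towards the spindle. Leave the grease tin and the ball bearing that lie among the parts where they are, and let go of everything.

Things in the scene. Friction and masses are not known exactly. Their poses are not given: they have to be found in the camera images.
- stand: Fixed cast-iron test stand, 315 x 125 mm, case 55 mm high. Origin on the bench under its vertical spindle; x along the case to the crank (axis at x=140 mm, 85 mm arm never towards the spindle, knob top at 140 mm). Drive flange 70 mm across, flat top at 67 mm height; spindle nose 14 mm thick, to 91 mm, in a pale ring. Bright pad, 60 x 56 mm, centred at x=-95 mm, y=0, top at 58 mm.
- board: Fixed wooden spark board, 280 (x) x 110 (y) x 18 mm thick. Origin at the centre of its underside, x along its length. Brass posts to 130 mm above the bench at x=115 and -115 mm, heads 20 mm thick, each with a thin steel electrode pointing inward at 121 mm height, ending 80 mm from the centre. A black ring, 74 mm across, marks the insulator's seat at the centre of the top.
- insulator: Green glass post insulator, 75 mm high, about 0.3 kg, standing upright. Origin at the centre of its underside, z up. Round: foot 60 mm across, a 68 mm wide skirt between 29 and 35 mm above the foot, and above 41 mm a plain cylinder 48 mm across, to be grasped, with a flat top.
- bracket: Copper spark gap bracket, upright, about 0.16 kg. Origin at the centre of its foot's underside, z up, x along its two arms. Foot 44 (x) x 36 (y) x 5 mm; a central web, 26 (x) x 10 mm (y), rises to 50 mm (grasp it across its 10 mm); a round arm, 6 mm thick, runs each way along x at 28 mm height to a ball end, 111 mm over both balls. The same either way round.
- coupling: Black rubber drive coupling, a thick ring lying flat: 62 mm outside, bore 30 mm, 26 mm high, six small bright bush faces on top. Origin at the centre of its underside, z up.
- pointer: Steel timing pointer, upright, about 0.18 kg. Origin at the centre of its foot's underside, z up, x along the pointing blade. Foot 44 (x) x 36 (y) x 8 mm; a stem, 22 (x) x 12 mm (y), rises to 58 mm (grasp it across its 12 mm); a flat tapering blade, 4 mm thick, reaches from it along +x at 30 mm height.
- pointer_tip (a point): Tip of the timing pointer's blade: 50 mm along the pointer's x from its origin, at 30 mm height.
- tin: Bystander: round metal grease tin with a brass lid, 69 mm across, 48 mm high, origin at the centre of its underside. To be left where it is.
- bearing: Bystander: steel ball bearing lying flat, a ring 52 mm outside, 25 mm bore, 15 mm high, origin at the centre of its underside. To be left where it is.
Things that resemble listed ones, but are neither listed nor needed, are in the scene too. Several things have the shape of the insulator; the one meant has the colours described above.

How it is judged:
At the end, for the whole second after the job is handed in: Insulator upright on the board within 12 mm of midway; bracket on it within 10 mm of centre, arms within 0.2 rad of the posts' line; coupling flat on the flange; pointer upright within 12 mm of the pad's middle, within 0.2 rad of the stand's line, tip to spindle; all at rest (x of insulator in the frame of board between -0.012 and 0.012 m and y of insulator in the frame of board between -0.012 and 0.012 m and z of insulator in the frame of board between 0.014 and 0.022 m and horizontal distance between bracket and insulator below 0.01 m and z of bracket in the frame of insulator between 0.071 and 0.079 m and angle between the x axis of bracket and the x axis of board, either way round below 0.2 rad and horizontal distance between coupling and stand below 0.01 m and z of coupling in the frame of stand between 0.063 and 0.071 m and x of pointer in the frame of stand between -0.107 and -0.083 m and y of pointer in the frame of stand between -0.012 and 0.012 m and z of pointer in the frame of stand between 0.054 and 0.062 m and angle between the x axis of pointer and the x axis of stand, either way round below 0.2 rad and x of pointer_tip in the frame of stand above -0.075 m and angle between each of insulator, bracket, coupling, pointer's own z axis and vertical below 0.1 rad and linear speed of each of insulator, bracket, coupling, pointer below 0.02 m/s and angular speed of each of insulator, bracket, coupling, pointer below 0.2 rad/s); the robot touches nothing.
It fails at once if the grease tin or the ball bearing was displaced by more than 30 mm (distance of any of tin, bearing from where it was at the start of the episode above 0.03 m).
It fails at once if the glass insulator was tipped over (angle between insulator's own z axis and vertical above 0.7 rad).
It fails at once if the glass insulator was dropped onto the spark board (faster than 0.35 m/s within 20 mm of its seat, as after a fall of over 6 mm) or pressed on it with over 60 N ((linear speed of insulator above 0.35 m/s and z of insulator in the frame of board below 0.038 m and horizontal distance between insulator and board below 0.06 m) or contact force between insulator and board above 60 N).
It also fails if it takes over 115 s, if anything falls off the work surface, if the arm or the gripper's body presses on something with over 40 N, if the wrist force passes 120 N, or if a joint passes its speed limit or range.

## Working session

There is one attempt and no reset: what is moved stays moved. The work goes in short steps, Python scripts to look and compute and a tool call to move; the robot and the scene stay as the last step left them, time stands still between calls to the robot, and variables do not carry over. Pictures are saved under pics/ and viewed, at most 14 in all, crops included, and the job is handed in when it is done.

Besides the shell and the picture viewer there is one more tool, called after ">>>" by a JSON object that holds its "op" and its "data", one argument or row to a line. send_rows: Moves the arm, as the interface text tells. Its arguments: {"type":"object","properties":{"targets":{"type":"array"},"newtons":{"type":"number"}},"required":["targets"]}

```bash
mkdir -p pics; ls; cat > h.py <<'E'
from station import *
import numpy as np, cv2
def cam(n):
    c=camera(n); return c['frame'],np.array(c['mtx']),np.array(c['camera_from_world'])
def ray(K,T,u,v,z):
    R,t=T[:3,:3],T[:3,3]; o=-R.T@t; d=R.T@np.linalg.inv(K)@np.array([u,v,1.]); return o+d*(z-o[2])/d[2]
def proj(K,T,p):
    q=T[:3,:3]@np.asarray(p,float)+T[:3,3]; w=K@q; return w[:2]/w[2]
E
python3 - <<'E'
from h import *
for n in ['top','side']:
    f,K,T=cam(n); cv2.imwrite(f'pics/{n}0.png',f[:,:,::-1])
    print(n,(-T[:3,:3].T@T[:3,3]).round(3),K[0,0].round(1))
    for q in ['stand','board','insulator','bracket','coupling','pointer','pointer_tip','tin','bearing']:
        print(q,[(round(d['score'],2),np.round(d['point'][::-1]).astype(int).tolist(),ray(K,T,d['point'][1],d['point'][0],{'pointer_tip':.03}.get(q,0))[:2].round(3).tolist()) for d in spot_point(n,q)])
print(state())
E
```

```text
pics
top [ 0.481 -0.014  0.937] 500.6
stand [(0.72, [135, 250], [0.58, 0.325])]
board [(0.71, [481, 254], [0.574, -0.326])]
insulator [(0.96, [312, 215], [0.647, -0.006]), (0.77, [362, 161], [0.753, -0.102]), (0.66, [238, 173], [0.73, 0.134]), (0.25, [378, 229], [0.621, -0.132])]
bracket [(0.97, [371, 304], [0.481, -0.117])]
coupling [(0.58, [240, 314], [0.462, 0.125])]
pointer [(0.93, [378, 231], [0.617, -0.133]), (0.23, [309, 318], [0.453, -0.002])]
pointer_tip [(0.97, [379, 198], [0.674, -0.131])]
tin [(0.66, [310, 318], [0.454, -0.003])]
bearing [(0.77, [241, 240], [0.599, 0.127])]
side [ 0.509 -0.684  0.613] 449.6
stand [(0.77, [299, 160], [0.58, 0.33])]
board [(0.87, [333, 386], [0.576, -0.323]), (0.29, [249, 248], [0.451, 0.0])]
insulator [(0.98, [371, 200], [0.731, 0.135]), (0.93, [408, 270], [0.753, -0.096]), (0.77, [345, 241], [0.646, 0.002])]
bracket [(0.79, [267, 290], [0.483, -0.117])]
coupling [(0.84, [256, 212], [0.466, 0.121])]
pointer [(0.57, [341, 289], [0.618, -0.13])]
pointer_tip [(0.63, [368, 271], [0.669, -0.118])]
tin [(0.79, [248, 248], [0.449, 0.003])]
bearing [(0.56, [323, 207], [0.616, 0.123])]
{'t': 1.0, 'joint_pos': array([ 1.24135050e+00,  3.08063239e-01,  1.63378162e+00, -3.74290040e-06,
        1.19969133e+00, -6.97086151e-02]), 'joint_vel': array([-6.32627521e-04,  3.09909921e-05,  1.06053656e-03,  9.08309571e-04,
       -5.70401309e-04,  5.99870929e-04]), 'tau': array([-3.41422965e-04, -4.15291464e+01, -2.77090806e+01, -8.32037858e-05,
        7.26639737e-04, -6.59142501e-06]), 'ee_pos': array([0.16055595, 0.60404689, 0.24230372]), 'eef_rot': array([4.06844362e-01, 3.11512283e+00, 8.58555063e-05]), 'force': array([ 0.04341184,  0.13926026, -1.14360438]), 'ft_torque': array([-0.07833201, -0.01081463,  0.02882628]), 'finger_force': 0.0, 'width': 1.0028964079110034}
```

View pics/top0.png

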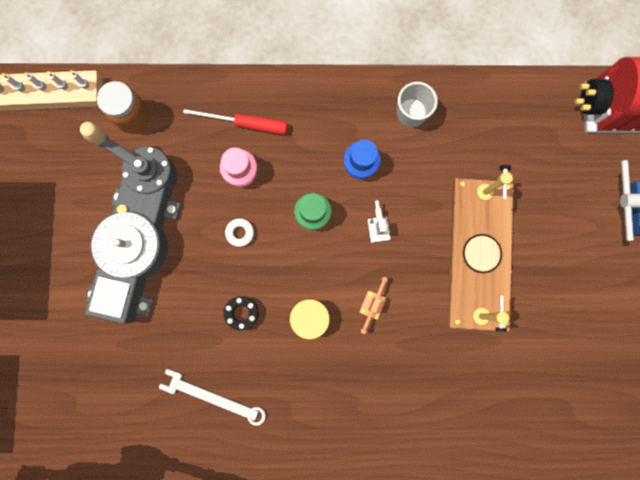

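View pics/side0.png

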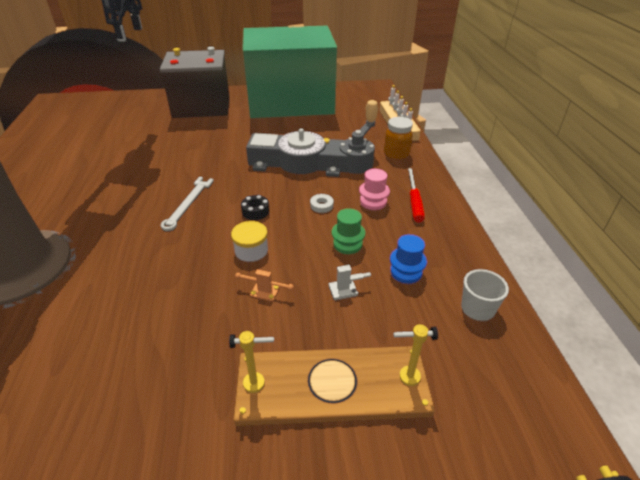

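The top view (up = +x, right = −y) shows the green insulator at (312,211), between the pink and blue look-alikes. The bracket is at (373,304), the pointer at (379,225) with its tip up, and the coupling at (241,313). The bearing is at (239,233), the tin at (310,319), the board ring at (482,254), the stand spindle near (122,242) and the pad at (110,297). Next I'll fit silhouettes of the simple models to the masks.

```bash
cat > fit.py <<'E'
from h import *
from scipy.optimize import minimize
def cyl(r,z0,z1,x=0,y=0):
    a=np.linspace(0,2*np.pi,25)[:-1]; return np.array([[x+r*np.cos(t),y+r*np.sin(t),z] for t in a for z in (z0,z1)])
def box(lx,ly,z0,z1,x=0): return np.array([[x+i*lx/2,j*ly/2,z] for i in(-1,1) for j in(-1,1) for z in(z0,z1)])
M={'insulator':[cyl(.030,0,.02),cyl(.034,.029,.035),cyl(.024,.035,.075)],
'bracket':[box(.044,.036,0,.005),box(.026,.010,0,.05),box(.111,.006,.025,.031)],
'coupling':[cyl(.031,0,.026)],'tin':[cyl(.0345,0,.048)],'bearing':[cyl(.026,0,.015)],
'pointer':[box(.044,.036,0,.008),box(.022,.012,0,.058),np.array([[.01,.006,.03],[.01,-.006,.03],[.05,0,.03]])],
'board':[box(.28,.11,0,.018),cyl(.006,0,.125,.115),cyl(.006,0,.125,-.115),cyl(.01,.115,.13,.115),cyl(.01,.115,.13,-.115)]}
def sil(K,T,parts,p,z0=0):
    m=np.zeros((480*3,640*3),np.uint8); c,s=np.cos(p[2]),np.sin(p[2]); R=np.array([[c,-s,0],[s,c,0],[0,0,1]])
    for P in parts:
        w=(P@R.T+[p[0],p[1],z0]) @T[:3,:3].T+T[:3,3]; uv=w@K.T; uv=(uv[:,:2]/uv[:,2:]+.5)*3-.5
        cv2.fillConvexPoly(m,cv2.convexHull(np.round(uv*16).astype(np.int32)),1,shift=4)
    return m
def fit(name,p0,views,yaw=True,z0=0):
    obs=[]
    for n,(f,K,T) in views.items():
        ms=masks_of(n,name); s=cv2.resize(sil(K,T,M[name],p0,z0),(640,480),interpolation=cv2.INTER_AREA)>0
        if not ms: continue
        b=max(ms,key=lambda d:(d['region']&s).sum()); g=cv2.resize(b['region'].astype(np.float32),(1920,1440),interpolation=cv2.INTER_LINEAR)>.5
        if (b['region']&s).sum()>.3*s.sum(): obs.append((K,T,g))
    def cost(p):
        c=0
        for K,T,g in obs:
            m=sil(K,T,M[name],p if yaw else [p[0],p[1],0],z0)>0; c+=1-(m&g).sum()/(m|g).sum()
        return c/len(obs)
    best=None
    for dy in ([-.3,0,.3] if yaw else [0]):
        x=np.array([p0[0],p0[1],p0[2]+dy])[:3 if yaw else 2]; S=np.vstack([x]+[x+d for d in np.diag([.01,.01,.2])[:len(x),:len(x)]])
        r=minimize(cost,x,method='Nelder-Mead',options=dict(initial_simplex=S,xatol=2e-4,fatol=1e-4))
        if best is None or r.fun<best.fun: best=r
    return best.x.round(4),round(best.fun,3),len(obs)
E
python3 - <<'E'
from fit import *
V={n:cam(n) for n in ['top','side']}
for n,p,y in [('insulator',[.647,-.003,0],0),('bracket',[.482,-.117,-.4],1),('coupling',[.464,.123,0],0),('tin',[.452,0,0],0),('bearing',[.605,.125,0],0),('pointer',[.617,-.132,.0],1),('board',[.575,-.325,0],1)]:
    print(n,fit(n,p,V,y))
for n,(x,y,w,h) in {'top':(70,110,125,225),'side':(235,105,150,75)}.items():
    c=cv2.resize(V[n][0][y:y+h,x:x+w],None,fx=(600/h if n=='top' else 5),fy=(600/h if n=='top' else 5),interpolation=cv2.INTER_CUBIC); cv2.imwrite(f'pics/st_{n}.png',c[:,:,::-1]); print(c.shape)
    f,K,T=V[n]; hsv=cv2.cvtColor(f,cv2.COLOR_RGB2HSV)
    k=((hsv[...,1]<60)&(hsv[...,2]>150)).astype(np.uint8); N,L,S,C=cv2.connectedComponentsWithStats(k)
    for i in range(1,N):
        if S[i,4]>100 and x<C[i,0]<x+w and y<C[i,1]<y+h: print(n,S[i],C[i].round(1),cv2.minAreaRect(np.argwhere(L==i)[:,::-1].astype(np.float32)),ray(K,T,*C[i],.058).round(4),ray(K,T,*C[i],.067).round(4))
E
```

```text
insulator (array([ 0.65  , -0.0076]), np.float64(0.041), 2)
bracket (array([ 0.4795, -0.1191, -0.4004]), np.float64(0.097), 2)
coupling (array([0.4648, 0.1229]), np.float64(0.15), 2)
tin (array([ 0.4545, -0.0014]), np.float64(0.085), 2)
bearing (array([0.6134, 0.1291]), np.float64(0.211), 2)
pointer (array([ 0.621 , -0.1319,  0.1437]), np.float64(0.116), 2)
board (array([ 0.5739, -0.3215, -0.0672]), np.float64(0.046), 2)
(600, 333, 3)
top [  91  212   67   66 3397] [123.6 244.5] ((124.0, 244.5), (65.0, 66.0), 90.0) [0.5841 0.3246 0.058 ] [0.583  0.3212 0.067 ]
top [  87  276   43   43 1293] [108.2 296.7] ((106.40129852294922, 296.2146301269531), (39.23651885986328, 37.38355255126953), 13.392498016357422) [0.4923 0.3475 0.058 ] [0.4922 0.3438 0.067 ]
(375, 750, 3)
side [250 133  28  13 292] [263.7 139.3] ((263.50921630859375, 139.33384704589844), (26.681079864501953, 11.926054000854492), 3.1798300743103027) [0.4925 0.3438 0.058 ] [0.4927 0.3272 0.067 ]
side [278 132  47  23 739] [300.8 142.4] ((301.0, 143.0), (22.0, 46.0), 90.0) [0.5844 0.3178 0.058 ] [0.5831 0.3015 0.067 ]
```

View pics/st_top.png

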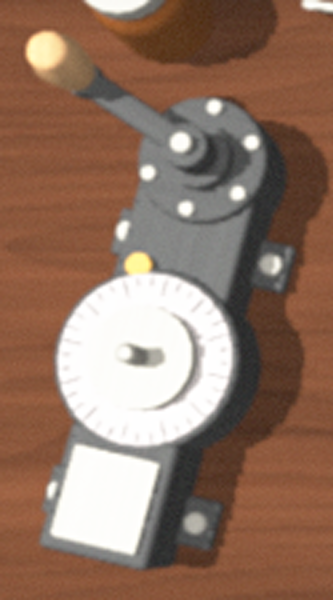

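View pics/st_side.png

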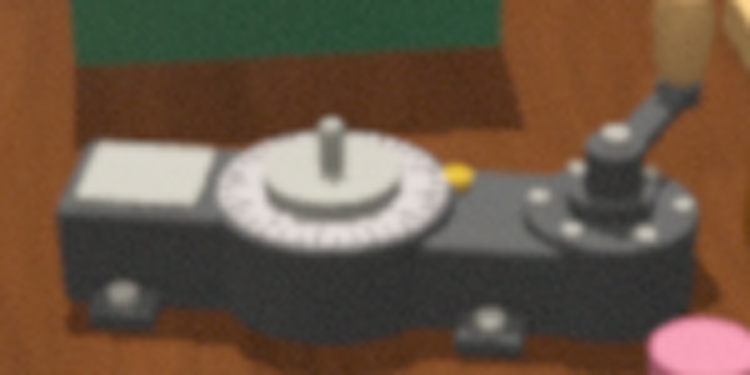

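The crops show the pad's edges clearly, with a wide pale ring under the flange. The spindle top is at full-image (117,242) in top and (301,129.5) in side.

```bash
python3 - <<'E'
from fit import *
V={n:cam(n) for n in ['top','side']}
for nm,a,b,zs in [('spindle',(116.7,241.6),(301.1,129.6),(.091,)),('crank',(137.5,163),(358,131.5),(.08,.09,.1))]:
  for z in zs: print(nm,z,ray(V['top'][1],V['top'][2],*a,z).round(4),ray(V['side'][1],V['side'][2],*b,z).round(4))
for n in V:
  f,K,T=V[n]; hsv=cv2.cvtColor(f,cv2.COLOR_RGB2HSV)
  # board seat disc inside black ring and post heads
  g=cv2.cvtColor(f,cv2.COLOR_RGB2GRAY); x,y,w,h=(455,225,55,60) if n=='top' else (300,350,65,60)
  k=(g[y:y+h,x:x+w]<70).astype(np.uint8); N,L,S,C=cv2.connectedComponentsWithStats(k); i=1+S[1:,4].argmax()
  e=cv2.fitEllipse(cv2.convexHull(np.argwhere(L==i)[:,::-1].astype(np.float32))); c=np.array(e[0])+[x,y]
  print(n,'seat',c,e,ray(K,T,*c,.018).round(4))
  # blue check for coupling: dark mask centre
for nm,p in [('insulator',[.65,-.0076,0]),('coupling',[.4648,.1229,0]),('pointer',[.621,-.1319,.1437]),('bracket',[.4795,-.1191,-.4]),('board',[.574,-.3215,-.067])]:
  for n in V: print(nm,n,fit(nm,p,{n:V[n]},nm in('pointer','bracket','board')))
E
```

```text
spindle 0.091 [0.5851 0.3239 0.091 ] [0.5862 0.322  0.091 ]
crank 0.08 [0.7252 0.2981 0.08  ] [0.7283 0.3179 0.08  ]
crank 0.09 [0.7224 0.2945 0.09  ] [0.7242 0.2991 0.09  ]
crank 0.1 [0.7196 0.2908 0.1   ] [0.7201 0.2803 0.1   ]Traceback (most recent call last):
  File "<stdin>", line 10, in <module>
cv2.error: OpenCV(4.12.0) /io/opencv/modules/imgproc/src/shapedescr.cpp:361: error: (-201:Incorrect size of input array) There should be at least 5 points to fit the ellipse in function 'fitEllipseNoDirect'
```

```bash
python3 - <<'E'
from fit import *
V={n:cam(n) for n in ['top','side']}
for n in V:
  f,K,T=V[n]; g=cv2.cvtColor(f,cv2.COLOR_RGB2GRAY); x,y,w,h=(458,230,50,50) if n=='top' else (300,352,65,58)
  s=g[y:y+h,x:x+w]; t=np.percentile(s,8); k=(s<=t).astype(np.uint8); N,L,S,C=cv2.connectedComponentsWithStats(k,connectivity=8); i=1+S[1:,4].argmax()
  e=cv2.fitEllipse(np.argwhere(L==i)[:,::-1].astype(np.float32)); c=np.array(e[0])+[x,y]
  print(n,'seat',t,c,e,ray(K,T,*c,.018).round(4))
for nm,p in [('insulator',[.65,-.0076,0]),('coupling',[.4648,.1229,0]),('pointer',[.621,-.1319,.1437]),('bracket',[.4795,-.1191,-.4]),('board',[.574,-.3215,-.067])]:
  for n in V: print(nm,n,fit(nm,p,{n:V[n]},nm in('pointer','bracket','board')))
E
```

```text
top seat 116.92000000000002 [482.08277702 253.15765953] ((24.08277702331543, 23.15765953063965), (37.26390075683594, 38.63212966918945), 132.1996612548828) [ 0.5734 -0.3217  0.018 ]
side seat 109.0 [332.00575256 380.39738083] ((32.00575256347656, 28.397380828857422), (42.819942474365234, 47.837677001953125), 96.05343627929688) [ 0.5739 -0.3235  0.018 ]
insulator top (array([ 0.6493, -0.0064]), np.float64(0.049), 1)
insulator side (array([ 0.6504, -0.0085]), np.float64(0.042), 1)
coupling top (array([0.4652, 0.1228]), np.float64(0.2), 1)
coupling side (array([0.465 , 0.1211]), np.float64(0.113), 1)
pointer top (array([ 0.621 , -0.1319,  0.1438]), np.float64(0.102), 1)
pointer side (array([ 0.6211, -0.1331,  0.1468]), np.float64(0.087), 1)
bracket top (array([ 0.4788, -0.119 , -0.3933]), np.float64(0.107), 1)
bracket side (array([ 0.4797, -0.1196, -0.4204]), np.float64(0.192), 1)
board top (array([ 0.5735, -0.3203, -0.0648]), np.float64(0.041), 1)
board side (array([ 0.5741, -0.3213, -0.0662]), np.float64(0.057), 1)
```

```bash
cat > go.py <<'E'
from h import *
import sys, json
from scipy.spatial.transform import Rotation as Ro
# usage: go.py jaw x,y,z,psi[,maxunit] ...   prints rows; '.' keeps a value
s=state(); p=np.array(s['ee_pos']); R=Ro.from_rotvec(s['eef_rot']).as_matrix(); psi=np.arctan2(-R[0,1],R[1,1])
print('t',round(s['t'],2),'p',p.round(4),'psi',psi.round(4),'tilt',np.round(R[:2,2],3),'w',round(s['width'],3),'F',np.round(s['force'],1),'q6',np.round(s['joint_pos'][5],2))
jaw=float(sys.argv[1])
for a in sys.argv[2:]:
    v=a.split(','); mu=float(v[4]) if len(v)>4 else .9
    g=[c if w=='.' else float(w) for c,w in zip([*p,psi],v)]
    d=np.array(g[:3])-p; dpsi=(g[3]-psi+np.pi/2)%np.pi-np.pi/2 if v[3]!='.' else 0
    c,sn=np.cos(psi),np.sin(psi); u=np.array([-(c*d[0]+sn*d[1]),-sn*d[0]+c*d[1],-d[2]])/.04
    tz=-dpsi/np.radians(6)
    if abs(tz)>.02: assert np.hypot(u[0],u[1])<.05 or abs(tz)<.1,'turn only with vertical moves'
    n=max(np.linalg.norm(u)/mu,abs(tz)/.7); k=int(np.ceil(n+ (1 if n>2 else 0))); 
    w=np.ones(k); 
    if k>=3: w[0]=w[-1]=.5
    w/=w.sum(); acc=np.zeros(4); tot=np.array([*u,tz]); out=[]
    for i in range(k):
        want=tot*w[:i+1].sum(); r=np.round(want-acc,2)+0.; acc+=r; out.append([[0,0,r[3]],r[:3].tolist(),jaw])
    print(a,k); print(json.dumps(out).replace(' ',''))
    p=np.array(g[:3]); psi=psi+dpsi
E
python3 go.py 1 .,.,.25,-.066 .65,-.0075,.16,-.066
```

```text
t 2.5 p [0.1606 0.604  0.2423] psi -0.2598 tilt [0. 0.] w 1.004 F [ 0.4 -0.2  0.1] q6 -0.07
.,.,.25,-.066 4
[[[0,0,-0.31],[0.0,0.0,-0.03],1.0],[[0,0,-0.62],[0.0,0.0,-0.07],1.0],[[0,0,-0.61],[0.0,0.0,-0.06],1.0],[[0,0,-0.31],[0.0,0.0,-0.03],1.0]]
.65,-.0075,.16,-.066 23
[[[0,0,0.0],[-0.3,-0.33,0.05],1.0],[[0,0,0.0],[-0.6,-0.66,0.1],1.0],[[0,0,0.0],[-0.6,-0.65,0.11],1.0],[[0,0,0.0],[-0.6,-0.66,0.1],1.0],[[0,0,0.0],[-0.6,-0.66,0.1],1.0],[[0,0,0.0],[-0.6,-0.65,0.1],1.0],[[0,0,0.0],[-0.6,-0.66,0.1],1.0],[[0,0,0.0],[-0.61,-0.66,0.11],1.0],[[0,0,0.0],[-0.6,-0.65,0.1],1.0],[[0,0,0.0],[-0.6,-0.66,0.1],1.0],[[0,0,0.0],[-0.6,-0.66,0.1],1.0],[[0,0,0.0],[-0.6,-0.65,0.11],1.0],[[0,0,0.0],[-0.6,-0.66,0.1],1.0],[[0,0,0.0],[-0.6,-0.66,0.1],1.0],[[0,0,0.0],[-0.6,-0.65,0.1],1.0],[[0,0,0.0],[-0.6,-0.66,0.11],1.0],[[0,0,0.0],[-0.6,-0.66,0.1],1.0],[[0,0,0.0],[-0.6,-0.65,0.1],1.0],[[0,0,0.0],[-0.6,-0.66,0.1],1.0],[[0,0,0.0],[-0.6,-0.66,0.1],1.0],[[0,0,0.0],[-0.61,-0.65,0.11],1.0],[[0,0,0.0],[-0.6,-0.66,0.1],1.0],[[0,0,0.0],[-0.3,-0.33,0.05],1.0]]
```

>>> {"op": "send_rows", "data": {
  "targets": [
    [[0,0,-0.5],[0,0,0],1],
    [[0,0,-0.7],[0,0,0],1],
    [[0,0,-0.64],[0,0,0],1],
    [[0,0,0],[-0.3,-0.33,0],1],
    [[0,0,0],[-0.6,-0.66,0],1],
    [[0,0,0],[-0.6,-0.66,0],1],
    [[0,0,0],[-0.6,-0.66,0],1],
    [[0,0,0],[-0.6,-0.66,0],1],
    [[0,0,0],[-0.6,-0.66,0],1],
    [[0,0,0],[-0.6,-0.66,0],1],
    [[0,0,0],[-0.6,-0.66,0],1],
    [[0,0,0],[-0.6,-0.66,0],1],
    [[0,0,0],[-0.6,-0.66,0],1],
    [[0,0,0],[-0.6,-0.66,0],1],
    [[0,0,0],[-0.6,-0.66,0.2],1],
    [[0,0,0],[-0.6,-0.66,0.2],1],
    [[0,0,0],[-0.6,-0.66,0.2],1],
    [[0,0,0],[-0.6,-0.66,0.2],1],
    [[0,0,0],[-0.6,-0.66,0.2],1],
    [[0,0,0],[-0.6,-0.66,0.2],1]
  ],
  "newtons": 40
}}

```text
t: 4.17
ee_pos: [0.5275, 0.1413, 0.1942]
eef_rot: [0.106, 3.139, 0.0]
force: [-0.1, 0.5, -0.1]
width: 1.0
finger_force: 0.0
```

```bash
python3 go.py 1 .65,-.0075,.16,. .,.,.056,-.066,.5
```

```text
t 4.17 p [0.5275 0.1413 0.1942] psi -0.0673 tilt [0.001 0.   ] w 1.0 F [-0.1  0.5 -0.1] q6 -1.32
.65,-.0075,.16,. 7
[[[0,0,0.0],[-0.28,-0.29,0.07],1.0],[[0,0,0.0],[-0.55,-0.59,0.14],1.0],[[0,0,0.0],[-0.55,-0.58,0.15],1.0],[[0,0,0.0],[-0.55,-0.58,0.14],1.0],[[0,0,0.0],[-0.55,-0.59,0.14],1.0],[[0,0,0.0],[-0.55,-0.58,0.14],1.0],[[0,0,0.0],[-0.28,-0.3,0.07],1.0]]
.,.,.056,-.066,.5 7
[[[0,0,0.0],[0.0,0.0,0.22],1.0],[[0,0,0.0],[0.0,0.0,0.43],1.0],[[0,0,-0.01],[0.0,0.0,0.43],1.0],[[0,0,0.0],[0.0,0.0,0.44],1.0],[[0,0,0.0],[0.0,0.0,0.43],1.0],[[0,0,0.0],[0.0,0.0,0.43],1.0],[[0,0,0.0],[0.0,0.0,0.22],1.0]]
```

>>> {"op": "send_rows", "data": {
  "targets": [
    [[0,0,0],[-0.55,-0.58,0.14],1],
    [[0,0,0],[-0.55,-0.58,0.14],1],
    [[0,0,0],[-0.55,-0.58,0.14],1],
    [[0,0,0],[-0.55,-0.58,0.14],1],
    [[0,0,0],[-0.55,-0.58,0.14],1],
    [[0,0,0],[-0.4,-0.43,0.1],1],
    [[0,0,0],[-0.16,-0.18,0.05],1],
    [[0,0,0],[0,0,0],1],
    [[0,0,0],[0,0,0],1]
  ]
}}

```text
t: 4.92
ee_pos: [0.6485, -0.0057, 0.1599]
eef_rot: [-0.107, -3.138, -0.001]
force: [-0.7, 0.2, -0.4]
width: 1.003
finger_force: 0.0
```

```bash
python3 go.py 1 .65,-.0075,.15,. .,.,.056,-.066,.5
```

```text
t 4.92 p [ 0.6485 -0.0057  0.1599] psi -0.0679 tilt [-0.002  0.001] w 1.003 F [-0.7  0.2 -0.4] q6 -1.58
.65,-.0075,.15,. 1
[[[0,0,0.0],[-0.04,-0.04,0.25],1.0]]
.,.,.056,-.066,.5 6
[[[0,0,0.0],[0.0,0.0,0.24],1.0],[[0,0,-0.01],[0.0,0.0,0.47],1.0],[[0,0,0.0],[0.0,0.0,0.47],1.0],[[0,0,0.0],[0.0,0.0,0.47],1.0],[[0,0,-0.01],[0.0,0.0,0.46],1.0],[[0,0,0.0],[0.0,0.0,0.24],1.0]]
```

>>> {"op": "send_rows", "data": {
  "targets": [
    [[0,0,0],[-0.04,-0.04,0.25],1],
    [[0,0,0],[0,0,0.5],1],
    [[0,0,0],[0,0,0.5],1],
    [[0,0,0],[0,0,0.5],1],
    [[0,0,0],[0,0,0.4],1],
    [[0,0,0],[0,0,0.3],1],
    [[0,0,0],[0,0,0.15],1],
    [[0,0,0],[0,0,0],1],
    [[0,0,0],[0,0,0],0.65],
    [[0,0,0],[0,0,0],0.5],
    [[0,0,0],[0,0,0],0.4],
    [[0,0,0],[0,0,0],0.3],
    [[0,0,0],[0,0,0],0],
    [[0,0,0],[0,0,0],0],
    [[0,0,0],[0,0,0],0]
  ]
}}

```text
t: 6.17
ee_pos: [0.6519, -0.0083, 0.0581]
eef_rot: [0.106, 3.137, -0.001]
force: [-1.1, -1.7, 5.4]
width: 0.557
finger_force: 41.3
```

```bash
python3 go.py 0 .,.,.17,.,.6 .574,-.322,.17,.,.8
```

```text
t 6.17 p [ 0.6519 -0.0083  0.0581] psi -0.0673 tilt [ 0.003 -0.001] w 0.557 F [-1.1 -1.7  5.4] q6 -1.58
.,.,.17,.,.6 6
[[[0,0,0.0],[0.0,0.0,-0.28],0.0],[[0,0,0.0],[0.0,0.0,-0.56],0.0],[[0,0,0.0],[0.0,0.0,-0.56],0.0],[[0,0,0.0],[0.0,0.0,-0.56],0.0],[[0,0,0.0],[0.0,0.0,-0.56],0.0],[[0,0,0.0],[0.0,0.0,-0.28],0.0]]
.574,-.322,.17,.,.8 12
[[[0,0,0.0],[0.06,-0.36,0.0],0.0],[[0,0,0.0],[0.13,-0.72,0.0],0.0],[[0,0,0.0],[0.13,-0.73,0.0],0.0],[[0,0,0.0],[0.13,-0.72,0.0],0.0],[[0,0,0.0],[0.13,-0.72,0.0],0.0],[[0,0,0.0],[0.13,-0.73,0.0],0.0],[[0,0,0.0],[0.13,-0.72,0.0],0.0],[[0,0,0.0],[0.13,-0.72,0.0],0.0],[[0,0,0.0],[0.12,-0.73,0.0],0.0],[[0,0,0.0],[0.13,-0.72,0.0],0.0],[[0,0,0.0],[0.13,-0.72,0.0],0.0],[[0,0,0.0],[0.07,-0.36,0.0],0.0]]
```

>>> {"op": "send_rows", "data": {
  "targets": [
    [[0,0,0],[0,0,-0.25],0],
    [[0,0,0],[0,0,-0.5],0],
    [[0,0,0],[0,0,-0.6],0],
    [[0,0,0],[0,0,-0.6],0],
    [[0,0,0],[0,0,-0.5],0],
    [[0,0,0],[0,0,-0.3],0],
    [[0,0,0],[0.06,-0.36,0],0],
    [[0,0,0],[0.13,-0.72,0],0],
    [[0,0,0],[0.13,-0.72,0],0],
    [[0,0,0],[0.13,-0.72,0],0],
    [[0,0,0],[0.13,-0.72,0],0],
    [[0,0,0],[0.13,-0.72,0],0],
    [[0,0,0],[0.13,-0.72,0],0],
    [[0,0,0],[0.13,-0.72,0],0],
    [[0,0,0],[0.13,-0.72,0],0],
    [[0,0,0],[0.13,-0.6,0],0],
    [[0,0,0],[0.1,-0.5,0],0],
    [[0,0,0],[0.1,-0.4,0],0],
    [[0,0,0],[0,-0.2,0],0],
    [[0,0,0],[0,0,0],0]
  ]
}}

```text
t: 7.83
ee_pos: [0.5715, -0.3177, 0.1651]
eef_rot: [-0.109, -3.138, -0.001]
force: [0.4, 0.1, -4.8]
width: 0.549
finger_force: 42.4
```

```bash
python3 - <<'E'
from fit import *
V={n:cam(n) for n in ['top','side']}
s=state(); p=s['ee_pos']; z=p[2]-.058
for zz in (z-.003,z,z+.003): print(zz,fit('insulator',[*p[:2],0],V,False,zz), fit('insulator',[*p[:2],0],{'side':V['side']},False,zz))
c=V['side'][0][200:440,220:460]; cv2.imwrite('pics/ins.png',cv2.resize(c,(600,600))[:,:,::-1])
E
python3 go.py 0 .576,-.322,.15,-.066,.5 .,.,.082,.,.5
```

```text
0.10454553705597922 (array([ 0.5693, -0.3157]), np.float64(0.497), 2) (array([ 0.5704, -0.3138]), np.float64(0.409), 1)
0.10754553705597922 (array([ 0.5696, -0.3163]), np.float64(0.498), 2) (array([ 0.57  , -0.3158]), np.float64(0.414), 1)
0.11054553705597922 (array([ 0.569 , -0.3167]), np.float64(0.509), 2) (array([ 0.5698, -0.3178]), np.float64(0.419), 1)
t 8.38 p [ 0.5728 -0.3156  0.1664] psi -0.0663 tilt [ 0. -0.] w 0.55 F [-0.3 -0.8 -3.9] q6 -2.07
.576,-.322,.15,-.066,.5 1
[[[0,0,0.0],[-0.09,-0.16,0.41],0.0]]
.,.,.082,.,.5 5
[[[0,0,0.0],[0.0,0.0,0.21],0.0],[[0,0,0.0],[0.0,0.0,0.43],0.0],[[0,0,0.0],[0.0,0.0,0.42],0.0],[[0,0,0.0],[0.0,0.0,0.43],0.0],[[0,0,0.0],[0.0,0.0,0.21],0.0]]
```

View pics/ins.png

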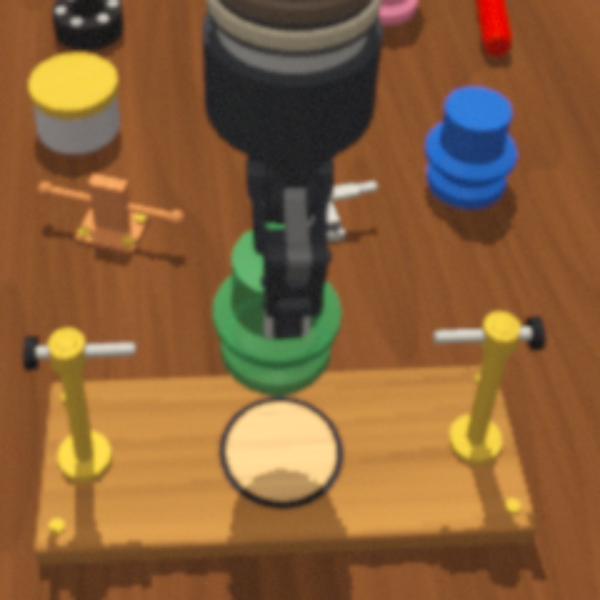

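The insulator hangs upright and level at crop (278,310), just behind the ring at (281,450).

>>> {"op": "send_rows", "data": {
  "targets": [
    [[0,0,0],[-0.09,-0.16,0.1],0],
    [[0,0,0],[0,0,0.3],0],
    [[0,0,0],[0,0,0.4],0],
    [[0,0,0],[0,0,0.4],0],
    [[0,0,0],[0,0,0.4],0],
    [[0,0,0],[0,0,0.3],0],
    [[0,0,0],[0,0,0.2],0],
    [[0,0,0],[0,0,0],0],
    [[0,0,0],[0,0,0],0],
    [[0,0,0],[0,0,0],0]
  ]
}}

```text
t: 9.22
ee_pos: [0.5766, -0.3233, 0.0831]
eef_rot: [0.105, 3.138, -0.002]
force: [1.0, 0.6, -3.5]
width: 0.552
finger_force: 42.4
```

```bash
python3 go.py 0 .576,-.322,.078,-.066,.5; python3 - <<'E'
from fit import *
f,K,T=cam('side'); s=state(); p=s['ee_pos']; V={'side':(f,K,T)}
print(fit('insulator',[*p[:2],0],V,False,p[2]-.058))
E
```

```text
t 9.22 p [ 0.5766 -0.3233  0.0831] psi -0.0672 tilt [ 0.002 -0.001] w 0.552 F [ 1.   0.6 -3.5] q6 -2.08
.576,-.322,.078,-.066,.5 1
[[[0,0,-0.01],[0.02,0.03,0.13],0.0]]
(array([ 0.5742, -0.3237]), np.float64(0.441), 1)
```

Good: it is over the centre. I'll lower it in small steps until it makes contact.

>>> {"op": "send_rows", "data": {
  "targets": [
    [[0,0,0],[0.01,0.03,0.05],0],
    [[0,0,0],[0,0,0.04],0],
    [[0,0,0],[0,0,0.04],0],
    [[0,0,0],[0,0,0],0],
    [[0,0,0],[0,0,0],0]
  ]
}}

```text
t: 9.73
ee_pos: [0.5753, -0.3213, 0.0769]
eef_rot: [-0.105, -3.139, -0.0]
force: [0.4, -0.1, -2.7]
width: 0.553
finger_force: 42.4
```

>>> {"op": "send_rows", "data": {
  "targets": [
    [[0,0,0],[0,0,0.04],0],
    [[0,0,0],[0,0,0],0],
    [[0,0,0],[0,0,0],0]
  ]
}}

```text
t: 9.98
ee_pos: [0.5758, -0.3217, 0.0762]
eef_rot: [0.105, 3.139, -0.0]
force: [-0.9, 0.0, 1.0]
width: 0.547
finger_force: 42.7
```

>>> {"op": "send_rows", "data": {
  "targets": [
    [[0,0,0],[0,0,0.02],0],
    [[0,0,0],[0,0,0],0],
    [[0,0,0],[0,0,0],0.6],
    [[0,0,0],[0,0,0],0.7],
    [[0,0,0],[0,0,0],0.85],
    [[0,0,0],[0,0,0],1],
    [[0,0,0],[0,0,0],1],
    [[0,0,0],[0,0,0],1],
    [[0,0,0],[0,0,-0.15],1],
    [[0,0,0],[0,0,-0.3],1],
    [[0,0,0],[0,0,-0.5],1],
    [[0,0,0],[0,0,-0.8],1],
    [[0,0,0],[0,0,-0.8],1],
    [[0,0,0],[0,0,-0.7],1],
    [[0,0,0],[0,0,-0.3],1]
  ]
}}

```text
t: 11.23
ee_pos: [0.5781, -0.3231, 0.2235]
eef_rot: [0.105, 3.131, -0.008]
force: [0.2, -0.6, 0.8]
width: 1.002
finger_force: 0.0
```

```bash
python3 - <<'E'
from fit import *
f,K,T=cam('side')
print(fit('insulator',[.574,-.322,0],{'side':(f,K,T)},False,.018))
E
python3 go.py 1 .,.,.21,-.40 .4792,-.119,.14,. .,.,.038,.,.5
```

```text
(array([ 0.5737, -0.3207]), np.float64(0.05), 1)
t 11.33 p [ 0.5776 -0.3229  0.2215] psi -0.0671 tilt [ 0.007 -0.005] w 1.002 F [-0.5 -0.3 -0.4] q6 -2.08
.,.,.21,-.40 6
[[[0,0,0.32],[0.0,0.0,0.03],1.0],[[0,0,0.63],[0.0,0.0,0.06],1.0],[[0,0,0.64],[0.0,0.0,0.05],1.0],[[0,0,0.64],[0.0,0.0,0.06],1.0],[[0,0,0.63],[0.0,0.0,0.06],1.0],[[0,0,0.32],[0.0,0.0,0.03],1.0]]
.4792,-.119,.14,. 8
[[[0,0,0.0],[0.3,0.27,0.12],1.0],[[0,0,0.0],[0.61,0.53,0.25],1.0],[[0,0,0.0],[0.61,0.53,0.25],1.0],[[0,0,0.0],[0.61,0.54,0.25],1.0],[[0,0,0.0],[0.6,0.53,0.25],1.0],[[0,0,0.0],[0.61,0.54,0.25],1.0],[[0,0,0.0],[0.61,0.53,0.25],1.0],[[0,0,0.0],[0.3,0.27,0.13],1.0]]
.,.,.038,.,.5 7
[[[0,0,0.0],[0.0,0.0,0.21],1.0],[[0,0,0.0],[0.0,0.0,0.43],1.0],[[0,0,0.0],[0.0,0.0,0.42],1.0],[[0,0,0.0],[0.0,0.0,0.43],1.0],[[0,0,0.0],[0.0,0.0,0.42],1.0],[[0,0,0.0],[0.0,0.0,0.43],1.0],[[0,0,0.0],[0.0,0.0,0.21],1.0]]
```

Insulator placed at (0.5737, −0.3207), essentially dead centre. Next is the bracket.

>>> {"op": "send_rows", "data": {
  "targets": [
    [[0,0,0.4],[0,0,0],0.6],
    [[0,0,0.7],[0,0,0],0.6],
    [[0,0,0.7],[0,0,0],0.6],
    [[0,0,0.7],[0,0,0],0.6],
    [[0,0,0.68],[0,0,0],0.6],
    [[0,0,0],[0.3,0.27,0.1],0.6],
    [[0,0,0],[0.6,0.53,0.3],0.6],
    [[0,0,0],[0.6,0.53,0.3],0.6],
    [[0,0,0],[0.6,0.53,0.3],0.6],
    [[0,0,0],[0.6,0.53,0.3],0.6],
    [[0,0,0],[0.6,0.53,0.3],0.6],
    [[0,0,0],[0.5,0.45,0.3],0.6],
    [[0,0,0],[0.35,0.3,0.2],0.6],
    [[0,0,0],[0.1,0.09,0],0.6],
    [[0,0,0],[0,0,0],0.6],
    [[0,0,0],[0,0,0],0.6]
  ]
}}

```text
t: 12.67
ee_pos: [0.4778, -0.1171, 0.1324]
eef_rot: [0.623, 3.079, -0.001]
force: [-0.3, -0.1, 1.3]
width: 0.599
finger_force: 0.0
```

```bash
python3 go.py .6 .4792,-.119,.13,. .,.,.037,-.40,.5
```

```text
t 12.67 p [ 0.4778 -0.1171  0.1324] psi -0.3996 tilt [ 0.    -0.001] w 0.599 F [-0.3 -0.1  1.3] q6 -1.5
.4792,-.119,.13,. 1
[[[0,0,0.0],[-0.05,-0.03,0.06],0.6]]
.,.,.037,-.40,.5 6
[[[0,0,0.0],[0.0,0.0,0.23],0.6],[[0,0,0.0],[0.0,0.0,0.47],0.6],[[0,0,0.0],[0.0,0.0,0.46],0.6],[[0,0,0.0],[0.0,0.0,0.47],0.6],[[0,0,0.0],[0.0,0.0,0.46],0.6],[[0,0,0.0],[0.0,0.0,0.23],0.6]]
```

>>> {"op": "send_rows", "data": {
  "targets": [
    [[0,0,0],[-0.05,-0.03,0.1],0.6],
    [[0,0,0],[0,0,0.4],0.6],
    [[0,0,0],[0,0,0.5],0.6],
    [[0,0,0],[0,0,0.5],0.6],
    [[0,0,0],[0,0,0.5],0.6],
    [[0,0,0],[0,0,0.3],0.6],
    [[0,0,0],[0,0,0.1],0.6],
    [[0,0,0],[0,0,0],0.5],
    [[0,0,0],[0,0,0],0.35],
    [[0,0,0],[0,0,0],0.2],
    [[0,0,0],[0,0,0],0],
    [[0,0,0],[0,0,0],0],
    [[0,0,0],[0,0,0],0],
    [[0,0,0],[0,0,0],0]
  ]
}}

```text
t: 13.83
ee_pos: [0.4795, -0.1189, 0.0375]
eef_rot: [0.624, 3.077, -0.001]
force: [-1.7, -0.7, 2.3]
width: 0.106
finger_force: 45.2
```

```bash
python3 go.py 0 .,.,.20,-.066 .5737,-.3207,.20,-.066
```

```text
t 13.83 p [ 0.4795 -0.1189  0.0375] psi -0.3998 tilt [ 0.002 -0.001] w 0.106 F [-1.7 -0.7  2.3] q6 -1.5
.,.,.20,-.066 6
[[[0,0,-0.32],[0.0,0.0,-0.41],0.0],[[0,0,-0.64],[0.0,0.0,-0.81],0.0],[[0,0,-0.63],[0.0,0.0,-0.81],0.0],[[0,0,-0.64],[0.0,0.0,-0.81],0.0],[[0,0,-0.64],[0.0,0.0,-0.82],0.0],[[0,0,-0.32],[0.0,0.0,-0.4],0.0]]
.5737,-.3207,.20,-.066 8
[[[0,0,0.0],[-0.19,-0.35,0.0],0.0],[[0,0,0.0],[-0.38,-0.7,0.0],0.0],[[0,0,0.0],[-0.39,-0.69,0.0],0.0],[[0,0,0.0],[-0.38,-0.7,0.0],0.0],[[0,0,0.0],[-0.38,-0.7,0.0],0.0],[[0,0,0.0],[-0.39,-0.69,0.0],0.0],[[0,0,0.0],[-0.38,-0.7,0.0],0.0],[[0,0,0.0],[-0.19,-0.35,0.0],0.0]]
```

>>> {"op": "send_rows", "data": {
  "targets": [
    [[0,0,0],[0,0,-0.4],0],
    [[0,0,-0.4],[0,0,-0.7],0],
    [[0,0,-0.7],[0,0,-0.8],0],
    [[0,0,-0.7],[0,0,-0.8],0],
    [[0,0,-0.7],[0,0,-0.8],0],
    [[0,0,-0.69],[0,0,-0.6],0],
    [[0,0,0],[-0.2,-0.35,0],0],
    [[0,0,0],[-0.38,-0.7,0],0],
    [[0,0,0],[-0.38,-0.7,0],0],
    [[0,0,0],[-0.38,-0.7,0],0],
    [[0,0,0],[-0.38,-0.7,0],0],
    [[0,0,0],[-0.38,-0.7,0],0],
    [[0,0,0],[-0.3,-0.5,0],0],
    [[0,0,0],[-0.2,-0.35,0],0],
    [[0,0,0],[-0.1,-0.18,0],0],
    [[0,0,0],[0,0,0],0],
    [[0,0,0],[0,0,0],0]
  ]
}}

```text
t: 15.25
ee_pos: [0.5727, -0.32, 0.1989]
eef_rot: [-0.105, -3.137, -0.003]
force: [-1.0, 0.8, -2.3]
width: 0.108
finger_force: 44.5
```

```bash
python3 - <<'E'
from fit import *
V={n:cam(n) for n in ['side','top']}
s=state(); p=s['ee_pos']; z=p[2]-.0375
print(fit('bracket',[*p[:2],-.066],{'side':V['side']},True,z))
c=V['side'][0][200:440,220:460]; cv2.imwrite('pics/br.png',cv2.resize(c,(600,600))[:,:,::-1])
E
python3 go.py 0 .5737,-.3207,.15,-.066 .,.,.134,.
```

```text
(array([ 0.5717, -0.3197, -0.0684]), np.float64(0.391), 1)
t 15.4 p [ 0.5731 -0.3192  0.2001] psi -0.0654 tilt [-0.001  0.001] w 0.109 F [ 0.1 -0.7 -1.6] q6 -2.08
.5737,-.3207,.15,-.066 2
[[[0,0,0.0],[-0.01,-0.02,0.63],0.0],[[0,0,0.01],[-0.01,-0.02,0.62],0.0]]
.,.,.134,. 1
[[[0,0,0.0],[0.0,0.0,0.4],0.0]]
```

View pics/br.png

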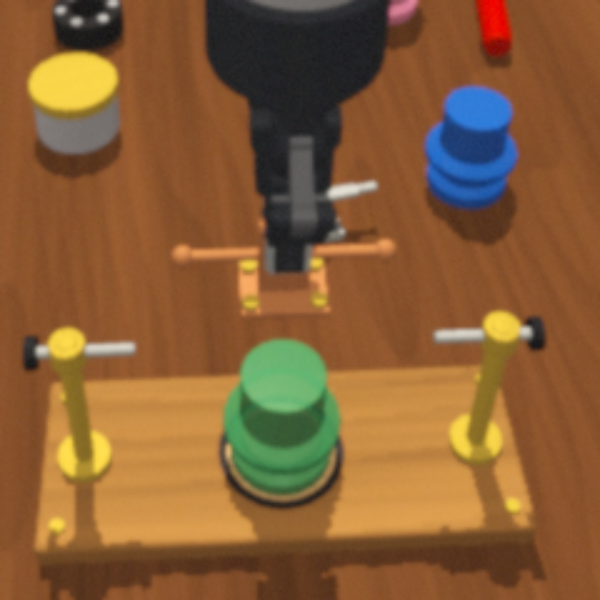

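The insulator stands inside the ring at (281,420) and the bracket hangs level above it, arms parallel to the posts' line. Now I'll lower it.

>>> {"op": "send_rows", "data": {
  "targets": [
    [[0,0,0],[-0.04,-0.04,0.2],0],
    [[0,0,0],[0,0,0.4],0],
    [[0,0,0],[0,0,0.4],0],
    [[0,0,0],[0,0,0.3],0],
    [[0,0,0],[0,0,0.2],0],
    [[0,0,0],[0,0,0.1],0],
    [[0,0,0],[0,0,0.03],0],
    [[0,0,0],[0,0,0],0],
    [[0,0,0],[0,0,0],0],
    [[0,0,0],[0,0,0],0]
  ]
}}

```text
t: 16.23
ee_pos: [0.5759, -0.3227, 0.1366]
eef_rot: [0.104, 3.138, -0.002]
force: [-0.2, -0.1, -2.2]
width: 0.108
finger_force: 44.6
```

```bash
python3 go.py 0 .574,-.3207,.1305,-.066
```

```text
t 16.23 p [ 0.5759 -0.3227  0.1366] psi -0.0661 tilt [ 0.002 -0.001] w 0.108 F [-0.2 -0.1 -2.2] q6 -2.08
.574,-.3207,.1305,-.066 1
[[[0,0,0.0],[0.05,0.05,0.15],0.0]]
```

>>> {"op": "send_rows", "data": {
  "targets": [
    [[0,0,0],[0.03,0.04,0.05],0],
    [[0,0,0],[0,0,0.04],0],
    [[0,0,0],[0,0,0.04],0],
    [[0,0,0],[0,0,0],0],
    [[0,0,0],[0,0,0],0]
  ]
}}

```text
t: 16.65
ee_pos: [0.5743, -0.3207, 0.1306]
eef_rot: [0.104, 3.139, -0.001]
force: [-0.6, -0.1, -0.7]
width: 0.105
finger_force: 44.8
```

>>> {"op": "send_rows", "data": {
  "targets": [
    [[0,0,0],[0,0,0.03],0],
    [[0,0,0],[0,0,0],0],
    [[0,0,0],[0,0,0],0]
  ]
}}

```text
t: 16.9
ee_pos: [0.5744, -0.3208, 0.1305]
eef_rot: [0.104, 3.139, -0.001]
force: [-2.0, 0.2, 5.3]
width: 0.107
finger_force: 45.6
```

Contact. I'll release and retreat upward.

>>> {"op": "send_rows", "data": {
  "targets": [
    [[0,0,0],[0,0,0],0.2],
    [[0,0,0],[0,0,0],0.3],
    [[0,0,0],[0,0,0],0.5],
    [[0,0,0],[0,0,0],0.6],
    [[0,0,0],[0,0,0],0.6],
    [[0,0,0],[0,0,-0.15],0.6],
    [[0,0,0],[0,0,-0.3],0.6],
    [[0,0,0],[0,0,-0.6],0.6],
    [[0,0,0],[0,0,-0.7],0.6],
    [[0,0,0],[0,0,-0.5],0.6],
    [[0,0,0],[0,0,-0.2],0.6],
    [[0,0,0],[0,0,0],0.6]
  ]
}}

```text
t: 17.9
ee_pos: [0.5761, -0.3218, 0.2315]
eef_rot: [0.104, 3.133, -0.006]
force: [0.1, 0.4, 0.6]
width: 0.595
finger_force: 0.0
```

```bash
python3 - <<'E'
from fit import *
f,K,T=cam('side'); V={'side':(f,K,T)}
print(fit('bracket',[.574,-.321,-.066],V,True,.093),fit('insulator',[.574,-.322,0],V,False,.018))
E
python3 go.py .6 .,.,.22,.144 .621,-.132,.15,. .,.,.04,.,.5
```

```text
(array([ 0.5741, -0.3201, -0.0631]), np.float64(0.107), 1) (array([ 0.5737, -0.3212]), np.float64(0.361), 1)
t 18.05 p [ 0.5733 -0.32    0.2258] psi -0.0661 tilt [-0.002  0.001] w 0.604 F [-0.5  0.5 -0.5] q6 -2.08
.,.,.22,.144 4
[[[0,0,-0.33],[0.0,0.0,0.02],0.6],[[0,0,-0.67],[0.0,0.0,0.05],0.6],[[0,0,-0.67],[0.0,0.0,0.05],0.6],[[0,0,-0.34],[0.0,0.0,0.02],0.6]]
.621,-.132,.15,. 7
[[[0,0,0.0],[-0.15,0.37,0.15],0.6],[[0,0,0.0],[-0.31,0.75,0.29],0.6],[[0,0,0.0],[-0.31,0.75,0.29],0.6],[[0,0,0.0],[-0.31,0.74,0.29],0.6],[[0,0,0.0],[-0.31,0.75,0.29],0.6],[[0,0,0.0],[-0.31,0.75,0.29],0.6],[[0,0,0.0],[-0.16,0.37,0.15],0.6]]
.,.,.04,.,.5 7
[[[0,0,0.0],[0.0,0.0,0.23],0.6],[[0,0,0.0],[0.0,0.0,0.46],0.6],[[0,0,0.0],[0.0,0.0,0.46],0.6],[[0,0,0.0],[0.0,0.0,0.45],0.6],[[0,0,0.0],[0.0,0.0,0.46],0.6],[[0,0,0.0],[0.0,0.0,0.46],0.6],[[0,0,0.0],[0.0,0.0,0.23],0.6]]
```

>>> {"op": "send_rows", "data": {
  "targets": [
    [[0,0,-0.4],[0,0,0],0.6],
    [[0,0,-0.7],[0,0,0],0.6],
    [[0,0,-0.6],[0,0,0],0.6],
    [[0,0,-0.3],[0,0,0],0.6],
    [[0,0,0],[-0.15,0.37,0],0.6],
    [[0,0,0],[-0.31,0.75,0.2],0.6],
    [[0,0,0],[-0.31,0.75,0.3],0.6],
    [[0,0,0],[-0.31,0.75,0.3],0.6],
    [[0,0,0],[-0.31,0.75,0.3],0.6],
    [[0,0,0],[-0.25,0.6,0.4],0.6],
    [[0,0,0],[-0.16,0.36,0.3],0.6],
    [[0,0,0],[-0.06,0.15,0.1],0.6],
    [[0,0,0],[0,0,0],0.6],
    [[0,0,0],[0,0,0],0.6],
    [[0,0,0],[0,0,0],0.6]
  ]
}}

```text
t: 19.3
ee_pos: [0.6226, -0.1341, 0.1519]
eef_rot: [-0.223, 3.132, -0.002]
force: [-0.2, -0.5, -0.2]
width: 0.6
finger_force: 0.0
```

```bash
python3 go.py .6 .621,-.132,.14,.144 .,.,.04,.,.5
```

```text
t 19.3 p [ 0.6226 -0.1341  0.1519] psi 0.1422 tilt [ 0.001 -0.001] w 0.6 F [-0.2 -0.5 -0.2] q6 -1.99
.621,-.132,.14,.144 1
[[[0,0,-0.02],[0.03,0.06,0.3],0.6]]
.,.,.04,.,.5 6
[[[0,0,0.0],[0.0,0.0,0.25],0.6],[[0,0,0.0],[0.0,0.0,0.5],0.6],[[0,0,0.0],[0.0,0.0,0.5],0.6],[[0,0,0.0],[0.0,0.0,0.5],0.6],[[0,0,0.0],[0.0,0.0,0.5],0.6],[[0,0,0.0],[0.0,0.0,0.25],0.6]]
```

>>> {"op": "send_rows", "data": {
  "targets": [
    [[0,0,-0.02],[0.03,0.05,0.25],0.6],
    [[0,0,0],[0,0,0.5],0.6],
    [[0,0,0],[0,0,0.5],0.6],
    [[0,0,0],[0,0,0.5],0.6],
    [[0,0,0],[0,0,0.5],0.6],
    [[0,0,0],[0,0,0.35],0.6],
    [[0,0,0],[0,0,0.15],0.6],
    [[0,0,0],[0,0,0],0.5],
    [[0,0,0],[0,0,0],0.35],
    [[0,0,0],[0,0,0],0.2],
    [[0,0,0],[0,0,0],0],
    [[0,0,0],[0,0,0],0],
    [[0,0,0],[0,0,0],0],
    [[0,0,0],[0,0,0],0]
  ],
  "newtons": 60
}}

```text
t: 20.47
ee_pos: [0.6217, -0.1311, 0.0424]
eef_rot: [-0.228, 3.131, -0.002]
force: [0.7, -0.2, 3.0]
width: 0.126
finger_force: 60.9
```

```bash
python3 go.py 0 .,.,.20,-.236 .4925,.3455,.2,. .,.,.105,.,.5
```

```text
t 20.47 p [ 0.6217 -0.1311  0.0424] psi 0.1455 tilt [ 0.002 -0.001] w 0.126 F [ 0.7 -0.2  3. ] q6 -1.99
.,.,.20,-.236 7
[[[0,0,0.3],[0.0,0.0,-0.33],0.0],[[0,0,0.61],[0.0,0.0,-0.66],0.0],[[0,0,0.61],[0.0,0.0,-0.65],0.0],[[0,0,0.61],[0.0,0.0,-0.66],0.0],[[0,0,0.6],[0.0,0.0,-0.66],0.0],[[0,0,0.61],[0.0,0.0,-0.65],0.0],[[0,0,0.3],[0.0,0.0,-0.33],0.0]]
.4925,.3455,.2,. 15
[[[0,0,0.0],[0.21,0.39,0.0],0.0],[[0,0,0.0],[0.43,0.77,0.0],0.0],[[0,0,0.0],[0.42,0.77,0.0],0.0],[[0,0,0.0],[0.42,0.78,0.0],0.0],[[0,0,0.0],[0.43,0.77,0.0],0.0],[[0,0,0.0],[0.42,0.77,0.0],0.0],[[0,0,0.0],[0.42,0.78,0.0],0.0],[[0,0,0.0],[0.43,0.77,0.0],0.0],[[0,0,0.0],[0.42,0.78,0.0],0.0],[[0,0,0.0],[0.42,0.77,0.0],0.0],[[0,0,0.0],[0.43,0.77,0.0],0.0],[[0,0,0.0],[0.42,0.78,0.0],0.0],[[0,0,0.0],[0.42,0.77,0.0],0.0],[[0,0,0.0],[0.43,0.77,0.0],0.0],[[0,0,0.0],[0.21,0.39,0.0],0.0]]
.,.,.105,.,.5 6
[[[0,0,0.0],[0.0,0.0,0.24],0.0],[[0,0,0.0],[0.0,0.0,0.47],0.0],[[0,0,0.0],[0.0,0.0,0.48],0.0],[[0,0,0.0],[0.0,0.0,0.47],0.0],[[0,0,0.0],[0.0,0.0,0.48],0.0],[[0,0,0.0],[0.0,0.0,0.24],0.0]]
```

>>> {"op": "send_rows", "data": {
  "targets": [
    [[0,0,0],[0,0,-0.35],0],
    [[0,0,0.5],[0,0,-0.7],0],
    [[0,0,0.7],[0,0,-0.7],0],
    [[0,0,0.7],[0,0,-0.7],0],
    [[0,0,0.7],[0,0,-0.7],0],
    [[0,0,0.64],[0,0,-0.5],0],
    [[0,0,0.4],[0,0,-0.3],0],
    [[0,0,0],[0.2,0.4,0],0],
    [[0,0,0],[0.42,0.77,0],0],
    [[0,0,0],[0.42,0.77,0],0],
    [[0,0,0],[0.42,0.77,0],0],
    [[0,0,0],[0.42,0.77,0],0],
    [[0,0,0],[0.42,0.77,0],0],
    [[0,0,0],[0.42,0.77,0],0],
    [[0,0,0],[0.42,0.77,0],0],
    [[0,0,0],[0.42,0.77,0],0],
    [[0,0,0],[0.42,0.77,0],0],
    [[0,0,0],[0.42,0.77,0],0],
    [[0,0,0],[0.42,0.77,0],0],
    [[0,0,0],[0.35,0.6,0],0]
  ]
}}

```text
t: 22.13
ee_pos: [0.5064, 0.2882, 0.1995]
eef_rot: [-0.368, -3.119, -0.001]
force: [-0.8, 0.9, -1.1]
width: 0.125
finger_force: 60.2
```

>>> {"op": "send_rows", "data": {
  "targets": [
    [[0,0,0],[0.25,0.45,0],0],
    [[0,0,0],[0.1,0.2,0],0],
    [[0,0,0],[0,0,0],0],
    [[0,0,0],[0,0,0],0],
    [[0,0,0],[0,0,0],0]
  ]
}}

```text
t: 22.55
ee_pos: [0.5007, 0.3131, 0.199]
eef_rot: [-0.371, -3.119, 0.002]
force: [0.4, -0.5, -0.6]
width: 0.128
finger_force: 60.2
```

```bash
python3 - <<'E'
from fit import *
V={n:cam(n) for n in ['side','top']}
s=state(); p=s['ee_pos']; z=p[2]-.0424
print(fit('pointer',[*p[:2],-.236],{'side':V['side']},True,z))
E
python3 go.py 0 .4925,.3455,.15,-.236 .,.,.106,.,.5
```

```text
(array([ 0.4997,  0.3105, -0.0416]), np.float64(0.533), 1)
t 22.7 p [0.501 0.313 0.199] psi -0.2376 tilt [-0. -0.] w 0.125 F [ 0.8 -0.3 -2.5] q6 -0.85
.4925,.3455,.15,-.236 2
[[[0,0,-0.01],[0.2,0.37,0.61],0.0],[[0,0,-0.01],[0.2,0.37,0.62],0.0]]
.,.,.106,.,.5 4
[[[0,0,0.0],[0.0,0.0,0.18],0.0],[[0,0,0.0],[0.0,0.0,0.37],0.0],[[0,0,0.0],[0.0,0.0,0.37],0.0],[[0,0,0.0],[0.0,0.0,0.18],0.0]]
```

>>> {"op": "send_rows", "data": {
  "targets": [
    [[0,0,0],[0.1,0.2,0.1],0],
    [[0,0,0],[0.2,0.35,0.4],0],
    [[0,0,0],[0.1,0.19,0.5],0],
    [[0,0,0],[0,0,0.5],0],
    [[0,0,0],[0,0,0.3],0],
    [[0,0,0],[0,0,0.2],0],
    [[0,0,0],[0,0,0.1],0],
    [[0,0,0],[0,0,0],0],
    [[0,0,0],[0,0,0],0],
    [[0,0,0],[0,0,0],0]
  ]
}}

```text
t: 23.53
ee_pos: [0.4929, 0.3473, 0.1164]
eef_rot: [0.37, 3.118, 0.002]
force: [-0.2, 0.1, -2.3]
width: 0.128
finger_force: 60.2
```

```bash
python3 - <<'E'
from fit import *
f,K,T=cam('side'); c=f[80:180,230:363]; cv2.imwrite('pics/pt.png',cv2.resize(c,(798,600),interpolation=cv2.INTER_CUBIC)[:,:,::-1])
E
python3 go.py 0 .4925,.3455,.106,-.236,.5
```

```text
t 23.58 p [0.4929 0.3473 0.1164] psi -0.236 tilt [0.002 0.001] w 0.129 F [ 0.8  0.3 -2.8] q6 -0.79
.4925,.3455,.106,-.236,.5 1
[[[0,0,0.0],[0.0,-0.05,0.26],0.0]]
```

View pics/pt.png

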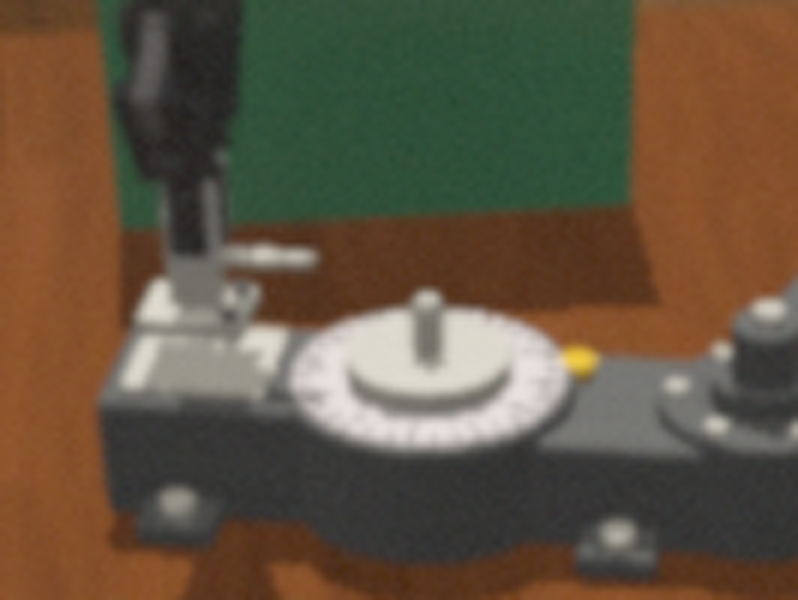

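The pointer is upright above the pad at (195,300), with its blade towards the spindle. I'll lower it.

>>> {"op": "send_rows", "data": {
  "targets": [
    [[0,0,0],[0,-0.04,0.1],0],
    [[0,0,0],[0,0,0.12],0],
    [[0,0,0],[0,0,0.08],0],
    [[0,0,0],[0,0,0.04],0],
    [[0,0,0],[0,0,0],0],
    [[0,0,0],[0,0,0],0]
  ]
}}

```text
t: 24.08
ee_pos: [0.4913, 0.3453, 0.1012]
eef_rot: [-0.369, -3.119, 0.0]
force: [0.3, 0.8, -1.5]
width: 0.129
finger_force: 60.2
```

>>> {"op": "send_rows", "data": {
  "targets": [
    [[0,0,0],[0,0,0.05],0],
    [[0,0,0],[0,0,0],0],
    [[0,0,0],[0,0,0],0]
  ]
}}

```text
t: 24.33
ee_pos: [0.4918, 0.3457, 0.1004]
eef_rot: [0.369, 3.119, 0.001]
force: [-1.3, -2.0, 4.2]
width: 0.13
finger_force: 60.7
```

>>> {"op": "send_rows", "data": {
  "targets": [
    [[0,0,0],[0,0,0],0.2],
    [[0,0,0],[0,0,0],0.3],
    [[0,0,0],[0,0,0],0.5],
    [[0,0,0],[0,0,0],0.6],
    [[0,0,0],[0,0,0],0.6],
    [[0,0,0],[0,0,-0.15],0.6],
    [[0,0,0],[0,0,-0.3],0.6],
    [[0,0,0],[0,0,-0.6],0.6],
    [[0,0,0],[0,0,-0.7],0.6],
    [[0,0,0],[0,0,-0.6],1],
    [[0,0,0],[0,0,-0.3],1],
    [[0,0,0],[0,0,0],1],
    [[0,0,0],[0,0,0],1]
  ]
}}

```text
t: 25.42
ee_pos: [0.4919, 0.3456, 0.2065]
eef_rot: [0.369, 3.118, 0.002]
force: [-0.5, -0.2, -0.4]
width: 1.003
finger_force: 0.0
```

```bash
python3 - <<'E'
from fit import *
f,K,T=cam('side'); V={'side':(f,K,T)}
print(fit('pointer',[.4925,.3455,-.236],V,True,.058), fit('coupling',[.465,.122,0],V,False))
E
python3 go.py 1 .465,.122,.14,-.236 .,.,.016,.,.5
```

```text
(array([ 0.4916,  0.3458, -0.103 ]), np.float64(0.167), 1) (array([0.4649, 0.1238]), np.float64(0.115), 1)
t 25.57 p [0.4902 0.3446 0.2034] psi -0.2358 tilt [-0.003 -0.002] w 1.0 F [-0.1 -1.3 -0.4] q6 -0.8
.465,.122,.14,-.236 8
[[[0,0,0.0],[-0.05,-0.4,0.11],1.0],[[0,0,0.0],[-0.1,-0.79,0.23],1.0],[[0,0,0.0],[-0.1,-0.79,0.23],1.0],[[0,0,0.0],[-0.09,-0.8,0.22],1.0],[[0,0,0.0],[-0.1,-0.79,0.23],1.0],[[0,0,0.0],[-0.1,-0.8,0.22],1.0],[[0,0,0.0],[-0.1,-0.79,0.23],1.0],[[0,0,0.0],[-0.05,-0.4,0.11],1.0]]
.,.,.016,.,.5 8
[[[0,0,0.0],[0.0,0.0,0.22],1.0],[[0,0,0.0],[0.0,0.0,0.44],1.0],[[0,0,0.0],[0.0,0.0,0.45],1.0],[[0,0,0.0],[0.0,0.0,0.44],1.0],[[0,0,0.0],[0.0,0.0,0.44],1.0],[[0,0,0.0],[0.0,0.0,0.45],1.0],[[0,0,0.0],[0.0,0.0,0.44],1.0],[[0,0,0.0],[0.0,0.0,0.22],1.0]]
```

>>> {"op": "send_rows", "data": {
  "targets": [
    [[0,0,0],[-0.05,-0.4,0],1],
    [[0,0,0],[-0.1,-0.8,0.2],1],
    [[0,0,0],[-0.1,-0.8,0.2],1],
    [[0,0,0],[-0.1,-0.8,0.2],1],
    [[0,0,0],[-0.1,-0.8,0.3],1],
    [[0,0,0],[-0.1,-0.7,0.3],1],
    [[0,0,0],[-0.08,-0.65,0.3],1],
    [[0,0,0],[-0.05,-0.4,0.2],1],
    [[0,0,0],[0,-0.2,0],1],
    [[0,0,0],[0,0,0],1],
    [[0,0,0],[0,0,0],1],
    [[0,0,0],[0,0,0],1]
  ]
}}

```text
t: 26.57
ee_pos: [0.4668, 0.1241, 0.1379]
eef_rot: [0.369, 3.119, 0.001]
force: [-0.5, 0.2, 0.5]
width: 1.001
finger_force: 0.0
```

```bash
python3 go.py 1 .465,.123,.12,-.236 .,.,.016,.,.5
```

```text
t 26.57 p [0.4668 0.1241 0.1379] psi -0.2352 tilt [0.001 0.001] w 1.001 F [-0.5  0.2  0.5] q6 -1.17
.465,.123,.12,-.236 1
[[[0,0,0.01],[0.04,-0.04,0.45],1.0]]
.,.,.016,.,.5 7
[[[0,0,0.0],[0.0,0.0,0.22],1.0],[[0,0,0.0],[0.0,0.0,0.43],1.0],[[0,0,0.0],[0.0,0.0,0.43],1.0],[[0,0,0.0],[0.0,0.0,0.44],1.0],[[0,0,0.0],[0.0,0.0,0.43],1.0],[[0,0,0.0],[0.0,0.0,0.43],1.0],[[0,0,0.0],[0.0,0.0,0.22],1.0]]
```

>>> {"op": "send_rows", "data": {
  "targets": [
    [[0,0,0],[0.04,-0.04,0.25],1],
    [[0,0,0],[0,0,0.5],1],
    [[0,0,0],[0,0,0.5],1],
    [[0,0,0],[0,0,0.5],1],
    [[0,0,0],[0,0,0.5],1],
    [[0,0,0],[0,0,0.4],1],
    [[0,0,0],[0,0,0.25],1],
    [[0,0,0],[0,0,0.15],1],
    [[0,0,0],[0,0,0],1],
    [[0,0,0],[0,0,0],0.75],
    [[0,0,0],[0,0,0],0.65],
    [[0,0,0],[0,0,0],0.5],
    [[0,0,0],[0,0,0],0.5],
    [[0,0,0],[0,0,0],0.5],
    [[0,0,0],[0,0,0],0.5]
  ],
  "newtons": 30
}}

```text
t: 27.82
ee_pos: [0.4655, 0.1222, 0.0167]
eef_rot: [0.369, 3.117, 0.001]
force: [-0.9, 1.1, 5.6]
width: 0.701
finger_force: 33.2
```

```bash
python3 go.py .5 .,.,.17,-.236 .5855,.323,.17,-.236
```

```text
t 27.82 p [0.4655 0.1222 0.0167] psi -0.2357 tilt [0.003 0.001] w 0.701 F [-0.9  1.1  5.6] q6 -1.17
.,.,.17,-.236 6
[[[0,0,0.0],[0.0,0.0,-0.38],0.5],[[0,0,0.0],[0.0,0.0,-0.77],0.5],[[0,0,0.0],[0.0,0.0,-0.77],0.5],[[0,0,0.0],[0.0,0.0,-0.76],0.5],[[0,0,0.0],[0.0,0.0,-0.77],0.5],[[0,0,0.0],[0.0,0.0,-0.38],0.5]]
.5855,.323,.17,-.236 8
[[[0,0,0.0],[-0.12,0.4,0.0],0.5],[[0,0,0.0],[-0.25,0.8,0.0],0.5],[[0,0,0.0],[-0.25,0.79,0.0],0.5],[[0,0,0.0],[-0.25,0.8,0.0],0.5],[[0,0,0.0],[-0.25,0.8,0.0],0.5],[[0,0,0.0],[-0.25,0.8,0.0],0.5],[[0,0,0.0],[-0.25,0.79,0.0],0.5],[[0,0,0.0],[-0.12,0.4,0.0],0.5]]
```

>>> {"op": "send_rows", "data": {
  "targets": [
    [[0,0,0],[0,0,-0.3],0.5],
    [[0,0,0],[0,0,-0.7],0.5],
    [[0,0,0],[0,0,-0.8],0.5],
    [[0,0,0],[0,0,-0.8],0.5],
    [[0,0,0],[0,0,-0.7],0.5],
    [[0,0,0],[0,0,-0.5],0.5],
    [[0,0,0],[-0.12,0.4,0],0.5],
    [[0,0,0],[-0.25,0.8,0],0.5],
    [[0,0,0],[-0.25,0.8,0],0.5],
    [[0,0,0],[-0.25,0.8,0],0.5],
    [[0,0,0],[-0.25,0.8,0],0.5],
    [[0,0,0],[-0.25,0.8,0],0.5],
    [[0,0,0],[-0.2,0.6,0],0.5],
    [[0,0,0],[-0.1,0.35,0],0.5],
    [[0,0,0],[-0.06,0.2,0],0.5],
    [[0,0,0],[0,0,0],0.5],
    [[0,0,0],[0,0,0],0.5],
    [[0,0,0],[0,0,0],0.5]
  ]
}}

```text
t: 29.32
ee_pos: [0.5824, 0.3205, 0.167]
eef_rot: [-0.37, -3.118, 0.002]
force: [-0.4, 0.1, -0.7]
width: 0.7
finger_force: 33.0
```

```bash
python3 - <<'E'
from fit import *
V={n:cam(n) for n in ['side','top']}
s=state(); p=s['ee_pos']
print(fit('coupling',[*p[:2],0],{'side':V['side']},False,p[2]-.0167))
c=V['side'][0][60:180,230:390]; cv2.imwrite('pics/cp.png',cv2.resize(c,(800,600),interpolation=cv2.INTER_CUBIC)[:,:,::-1])
E
python3 go.py .5 .5855,.323,.12,-.236,.5 .,.,.09,.,.5
```

```text
(array([0.5828, 0.3205]), np.float64(0.379), 1)
t 29.47 p [0.5828 0.3206 0.1675] psi -0.2366 tilt [-0.001 -0.   ] w 0.703 F [ 0.6  0.1 -1.1] q6 -0.9
.5855,.323,.12,-.236,.5 4
[[[0,0,0.0],[-0.01,0.01,0.2],0.5],[[0,0,0.0],[-0.02,0.03,0.39],0.5],[[0,0,0.0],[-0.01,0.02,0.4],0.5],[[0,0,-0.01],[-0.01,0.01,0.2],0.5]]
.,.,.09,.,.5 2
[[[0,0,0.0],[0.0,0.0,0.38],0.5],[[0,0,0.0],[0.0,0.0,0.37],0.5]]
```

View pics/cp.png

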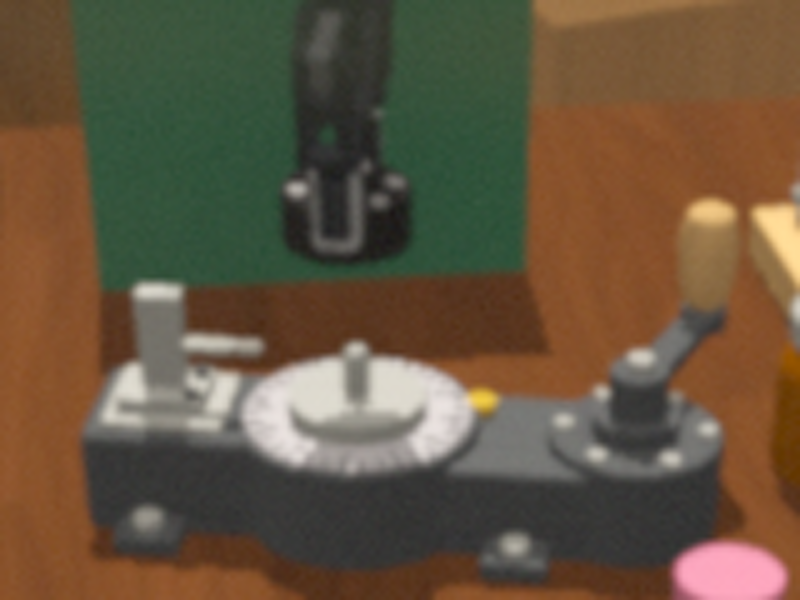

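The pointer stands square and centred on the pad at (160,390). The coupling hangs level above the flange. Lowering.

>>> {"op": "send_rows", "data": {
  "targets": [
    [[0,0,0],[-0.05,0.07,0.2],0.5],
    [[0,0,0],[0,0,0.4],0.5],
    [[0,0,0],[0,0,0.4],0.5],
    [[0,0,0],[0,0,0.3],0.5],
    [[0,0,0],[0,0,0.2],0.5],
    [[0,0,0],[0,0,0],0.5],
    [[0,0,0],[0,0,0],0.5],
    [[0,0,0],[0,0,0],0.5]
  ]
}}

```text
t: 30.13
ee_pos: [0.5866, 0.3242, 0.1082]
eef_rot: [0.369, 3.119, 0.001]
force: [0.4, -0.1, 0.0]
width: 0.702
finger_force: 33.0
```

```bash
python3 go.py .5 .5855,.323,.088,-.236,.3
```

```text
t 30.13 p [0.5866 0.3242 0.1082] psi -0.2358 tilt [0.001 0.001] w 0.702 F [ 0.4 -0.1  0. ] q6 -0.9
.5855,.323,.088,-.236,.3 2
[[[0,0,0.0],[0.01,-0.02,0.25],0.5],[[0,0,0.0],[0.01,-0.02,0.26],0.5]]
```

>>> {"op": "send_rows", "data": {
  "targets": [
    [[0,0,0],[0.01,-0.02,0.2],0.5],
    [[0,0,0],[0,0,0.2],0.5],
    [[0,0,0],[0,0,0.1],0.5],
    [[0,0,0],[0,0,0.05],0.5],
    [[0,0,0],[0,0,0],0.5],
    [[0,0,0],[0,0,0],0.5]
  ]
}}

```text
t: 30.63
ee_pos: [0.5852, 0.3232, 0.0852]
eef_rot: [-0.369, -3.119, 0.0]
force: [0.1, 0.2, -0.6]
width: 0.702
finger_force: 33.0
```

>>> {"op": "send_rows", "data": {
  "targets": [
    [[0,0,0],[0,0,0.04],0.5],
    [[0,0,0],[0,0,0],0.5],
    [[0,0,0],[0,0,0],0.5]
  ]
}}

```text
t: 30.88
ee_pos: [0.5854, 0.3233, 0.084]
eef_rot: [0.369, 3.12, 0.0]
force: [-0.2, -0.8, -0.9]
width: 0.7
finger_force: 33.0
```

>>> {"op": "send_rows", "data": {
  "targets": [
    [[0,0,0],[0,0,0.03],0.5],
    [[0,0,0],[0,0,0],0.5],
    [[0,0,0],[0,0,0],0.5]
  ]
}}

```text
t: 31.13
ee_pos: [0.5856, 0.3234, 0.0838]
eef_rot: [0.369, 3.119, 0.0]
force: [-2.2, -0.6, 5.5]
width: 0.702
finger_force: 33.6
```

Seated. I'll release and retreat towards the robot side, clear of the camera view.

>>> {"op": "send_rows", "data": {
  "targets": [
    [[0,0,0],[0,0,0],0.8],
    [[0,0,0],[0,0,0],0.9],
    [[0,0,0],[0,0,0],1],
    [[0,0,0],[0,0,0],1],
    [[0,0,0],[0,0,0],1],
    [[0,0,0],[0,0,-0.15],1],
    [[0,0,0],[0,0,-0.3],1],
    [[0,0,0],[0,0,-0.6],1],
    [[0,0,0],[0,0,-0.8],1],
    [[0,0,0],[0,0,-0.8],1],
    [[0,0,0],[0,0,-0.7],1],
    [[0,0,0],[0,0,-0.4],1],
    [[0,0,0],[0.3,0,0],1],
    [[0,0,0],[0.7,0,0],1],
    [[0,0,0],[0.7,0,0],1],
    [[0,0,0],[0.7,0,0],1],
    [[0,0,0],[0.7,0,0],1],
    [[0,0,0],[0.7,0,0],1],
    [[0,0,0],[0.7,0,0],1],
    [[0,0,0],[0.3,0,0],1]
  ]
}}

```text
t: 32.8
ee_pos: [0.3938, 0.3678, 0.2313]
eef_rot: [-0.366, -3.116, 0.003]
force: [0.0, -0.6, -0.6]
width: 0.999
finger_force: 0.0
```

>>> {"op": "send_rows", "data": {
  "targets": [
    [[0,0,0],[0.2,0.3,0],1],
    [[0,0,0],[0.2,0.8,0],1],
    [[0,0,0],[0.2,0.8,0],1],
    [[0,0,0],[0.2,0.8,0],1],
    [[0,0,0],[0.2,0.8,0],1],
    [[0,0,0],[0.2,0.8,0],1],
    [[0,0,0],[0,0.3,0],1],
    [[0,0,0],[0,0,0],1],
    [[0,0,0],[0,0,0],1]
  ]
}}

```text
t: 33.55
ee_pos: [0.3942, 0.5579, 0.2314]
eef_rot: [-0.368, -3.119, 0.004]
force: [-0.1, 0.2, 0.4]
width: 1.002
finger_force: 0.0
```

```bash
python3 - <<'E'
from fit import *
V={n:cam(n) for n in ['side','top']}
for n in V: cv2.imwrite(f'pics/end_{n}.png',V[n][0][:,:,::-1])
for nm,p,y,z in [('coupling',[.5855,.323,0],0,.067),('pointer',[.492,.3455,-.236],1,.058),('bracket',[.574,-.321,-.066],1,.093),('insulator',[.574,-.321,0],0,.018),('tin',[.4545,-.0014,0],0,0),('bearing',[.6134,.1291,0],0,0)]:
    for n in V:
        try: print(nm,n,fit(nm,p,{n:V[n]},y,z))
        except Exception as e: print(nm,n,'none')
f,K,T=V['top']; c=f[110:335,70:195]; b=f[160:340,430:530]
h=np.hstack([cv2.resize(c,(333,600),interpolation=cv2.INTER_CUBIC),cv2.resize(b,(333,600),interpolation=cv2.INTER_CUBIC)]); cv2.imwrite('pics/end.png',h[:,:,::-1])
print(state()['ee_pos'],state()['t'])
E
```

```text
coupling side (array([0.5862, 0.3254]), np.float64(0.088), 1)
coupling top (array([0.5854, 0.3254]), np.float64(0.155), 1)
pointer side (array([ 0.4912,  0.347 , -0.1647]), np.float64(0.144), 1)
pointer top (array([ 0.4906,  0.3479, -0.2534]), np.float64(0.088), 1)
bracket side (array([ 0.5738, -0.32  , -0.0646]), np.float64(0.152), 1)
bracket top (array([ 0.5745, -0.3197, -0.0605]), np.float64(0.19), 1)
insulator side (array([ 0.5737, -0.3224]), np.float64(0.327), 1)
insulator top (array([ 0.5736, -0.3202]), np.float64(0.475), 1)
tin side (array([ 0.4547, -0.0016]), np.float64(0.088), 1)
tin top (array([ 0.4548, -0.0027]), np.float64(0.034), 1)
bearing side (array([0.6144, 0.13  ]), np.float64(0.111), 1)
bearing top (array([0.6132, 0.1293]), np.float64(0.206), 1)
[0.39497695 0.55818153 0.23279307] 34.25
```

View pics/end.png

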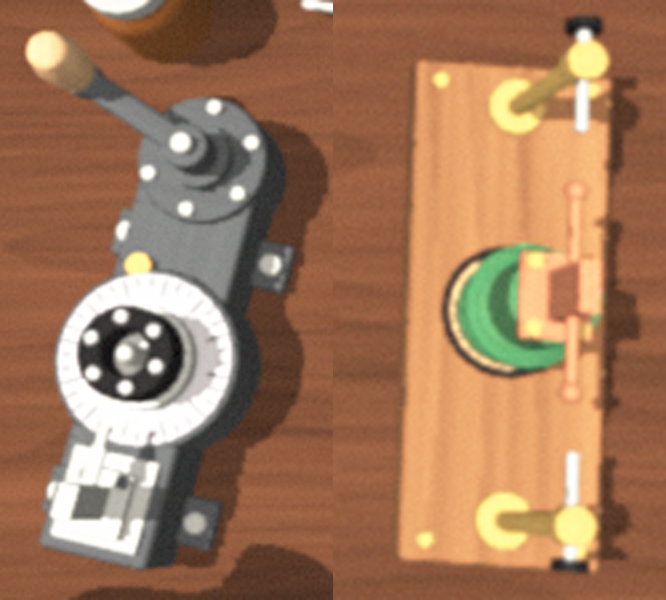

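View pics/end_side.png

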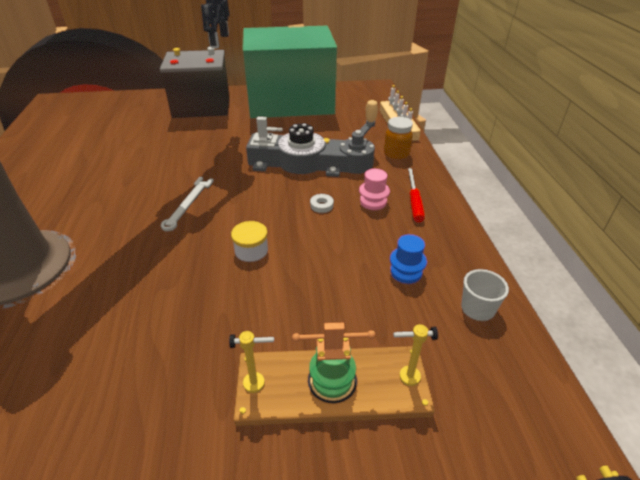

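Everything is in place: the coupling is centred round the spindle at crop (130,352), the pointer is square on the pad, and the bracket's arms line up with the electrodes. The tin and bearing have not moved.

```bash
python3 -c "
from station import *
print(job_done())"
```

```text
the job is handed in; nothing more can be done
None
```

The job is handed in, and no verdict came back: in the last pictures all four parts were in place within tolerance and released, the tin and bearing had not moved, and the clock read about 34 s of the 115 s allowed.

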